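# Hold a sample slide flush on a tilted stage

## Robot

A 6-joint arm with a two-finger parallel gripper is mounted at the origin on a cart in front of the work surface, level with it; the furniture and walls round the work are solid. World frame = base frame: x ahead of the robot, y to its left, z up, the work surface at z = 0. Lengths are in mm, angles in rad, forces in N, time in s.
With the tool pointing down it reaches from about 350 to 775 mm from the base axis. Payload 7.3 kg.
Tool frame: the origin (TCP) lies between the finger pads, 19 mm behind the fingertips; this is the grasp point; z points along the fingers, y is the line along which they close (so a half turn about z gives the same grasp; the last joint's range is limited). The gripper opens to 92 mm and grips with 3 to 60 N. Pads are 19 mm wide; open, the fingers measure 130 mm over their backs; the gripper's body (75 mm by 190 mm) begins 47 mm behind the grasp point.
Start: joints at [1.064, 0.342, 1.524, -0, 1.275, -0.146], TCP at [185.323, 491.221, 245.541] pointing down, gripper open.
Joint ranges: [-2.53, 2.53], [-0.77, 2.02], [0.04, 2.7], [-1, 4.14], [0.28, 2.66], [-3.11, 3.11]. Speed limits (rad/s): [2.57, 2.57, 3.14, 3.14, 3.14, 3.14].

## Interface

Orientations are given as [roll, pitch, yaw] about the fixed x, y, z axes, in that order (R = Rz(yaw) Ry(pitch) Rx(roll)).
In Python, from plant import get_obs, vision, workorder gives the robot as it stands.
- The arm moves only by the shell command python3 -m pendant 'ROWS' [OPENING]. ROWS is a JSON object of lists of equal length, an entry for each row: "dp": the shift along the tool's x, y, z in m, a list of three; "rotation": the turn, a rotation vector about the tool's x, y, z in rad, a list of three. A call has 1 to 8 rows; each row is the pose to reach, as a shift and turn from the pose commanded when the call began, along the tool's axes at that moment; what a row does not reach only later rows make up. A row lasts 1/8 s, in which the tool goes at most 62.5 mm and 10.7 degrees, less where a joint would pass 70% of its speed; a pose out of reach is approached as far as the arm can. A call with a gripper value outside its range is refused whole. OPENING is the finger opening in m, from 0 to 0.0918, set as the call begins (- or left out, the last holds). The fingers move at their own pace and stop on an object; the grip force is fixed at half the most. Time passes only in rows, so rows that repeat a pose let the fingers close. It gives the time, the measured TCP pose, the force, the opening and the grip force at its end, in the units of the state.
- get_obs(): the state, without advancing time (a new reading comes with each control period).
- vision.capture(name): name is "side" or "top" or "wrist"; returns a dict with "pixels" (400x640x3 uint8, red, green, blue), "vfov" (degrees; the focal length in pixels is half the picture's height over the tangent of half this angle, whatever the lens; pixels are square), "cx", "cy" (the principal point, pixels), "pose" (4x4, takes a point from camera to world coordinates); the wrist camera has in their place "T_tool_cam" (4x4, takes a point from camera to tool coordinates, whose origin is the TCP and whose axes are the flange's). Camera axes: x right, y up, looking along -z (the intrinsics and any distortion apply to the point x, -y, -z); pixel columns grow to the right and rows downward; lengths in mm; the calibration is good to about 2 mm. A picture is of the moment at which its call begins: read the wrist's pose just before it. There is no depth.
- workorder.close_job(): hands the job in; it is judged then, once.
The state is a dict: "time": time; "joint_positions": joint angles; "dq": joint speeds; "tau": joint torques, N m; "tool_pos": TCP position; "tcp_rot": TCP orientation; "contact_force": force on the tool from outside, world axes, zero at the start; "moment": the same for the moment, N m; "grip_width": finger opening in mm; "finger_force": force on a finger pad.
Only numpy, scipy, OpenCV 4.12 (cv2) and the standard library are available. Lean on these libraries where they do the work, as an engineer would, in place of code of your own. Each camera call takes 0.05 s, during which the arm holds its last target. There are 200 camera calls.

## Task

Pick the glass sample slide up by its orange grip tab, tilt it to match the sloping face of the tilt stage, and hold it flush against the blue pad: centred on the pad, long edges along the pad's long edges, pressed on gently with roughly 5 to 10 N so that it seats. The program finishes while the gripper still holds the tab and presses the slide to the pad; do not let go. Do not shift the stage's tilt setting, never press hard, and leave the round tin, the brass weight and the vial where they stand.

Things in the scene. Friction and masses are not known exactly. Their poses are not given: they have to be found in the camera images.
- slide: sample slide, loose, 0.05 to 0.12 kg: clear glass plate 76 (x) x 36 (y) x 3 mm, black frame 66 x 30 mm on it (its top 8 mm above the underside), in the middle an upright orange grip tab 24 (x) x 14 (y) mm, from 8 to 44 mm above the underside. Origin: centre of the glass underside; x along the length, z up through the tab. Starts flat on the desk, tab up. Same either way round.
- slide_grip (a point): point in the middle of the orange tab, 30 mm above the glass underside; axes as the slide's. The pads grip the tab across its 14 mm (y). With pads centred here, the fingertips clear the black frame.
- stage_pad (a point): centre of the top face of the blue pad (80 x 40 mm, 2 mm proud) on the stage's table (96 x 82 mm), some 65 mm above the desk. z: outward normal of the sloping face; x: up the slope, along the pad's length; y: level, along the hinge. The face slopes down towards the robot's side, 11 to 32 degrees from level, and stays as set by a friction hinge that yields only above 5 N m.
- stage: tilt stage, fixed to the desk: aluminium base 120 (x) x 118 (y) x 10 mm, two grey cheeks up to 59 mm high beside the table, hinge axis along y, 46 mm above the desk; the pad face is 20 mm from the hinge axis. Origin: centre of the base's underside, x to the side the table rises towards.
- oring_tin: bystander: flat round grey tin, diameter 66, 24 mm high, loose; origin centre of its underside
- cal_weight: bystander: brass-coloured check weight with a knob, diameter 22, 40 mm high, loose; origin centre of its underside
- vial: bystander: glass sample vial with black cap, diameter 25, 62 mm high, loose; origin centre of its underside
Things that resemble listed ones, but are neither listed nor needed, are in the scene too. Leave any purple look-alike of the slide alone.

How it is judged (in metres and radians):
On the way:
1. the slide is lifted clear of the desk and the stage in the gripper (height (world z) of slide above 0.05 m and contact force between the fingers and slide above 0.3 N and distance between the grasp point and slide_grip below 0.028 m and contact force between slide and stage below 0.1 N), for 0.2 s.
At the end, for the whole second after the job is handed in: Fingers hold the tab (tool centre within 28 mm of its middle, over 2 N) with the slide at rest and flush on the blue pad: parallel within 0.05 rad, underside within 2.5 mm of the pad, centred within 10 mm each way, long axis within 0.12 rad, pressed on with 2 to 25 N (x of slide in the frame of stage_pad between -0.01 and 0.01 m and y of slide in the frame of stage_pad between -0.01 and 0.01 m and z of slide in the frame of stage_pad between -0.0025 and 0.0025 m and angle between the z axis of slide and the z axis of stage_pad, either way round below 0.05 rad and angle between the x axis of slide and the x axis of stage_pad, either way round below 0.12 rad and contact force between slide and stage between 2 and 25 N and contact force between the fingers and slide above 2 N and distance between the grasp point and slide_grip below 0.028 m and linear speed of slide below 0.01 m/s); the arm keeps its last pose, push and grip.
It fails at once if the slide is pressed on the stage harder than 35 N (contact force between slide and stage above 35 N).
It fails at once if the stage's tilt setting is shifted (pad centre moves by over 2 mm, about 6 degrees) (distance of stage_pad from where it was at the start of the episode above 0.002 m).
It fails at once if the O-ring tin is moved by over 15 mm (distance of oring_tin from where it was at the start of the episode above 0.015 m).
It fails at once if the check weight is moved by over 15 mm (distance of cal_weight from where it was at the start of the episode above 0.015 m).
It fails at once if the vial is moved by over 15 mm (distance of vial from where it was at the start of the episode above 0.015 m).
It also fails if it takes over 61 s, if anything falls off the work surface, if the arm or the gripper's body presses on something with over 40 N, if the wrist force passes 120 N, or if a joint passes its speed limit or range.

## Working session

There is one attempt and no reset: what is moved stays moved. The work goes in short steps, Python scripts to look and compute and a shell command to move; the robot and the scene stay as the last step left them, time stands still between calls to the robot, and variables do not carry over. Pictures are saved under pics/ and viewed, at most 10 in all, crops included, and the job is handed in when it is done.

```bash
ls; mkdir -p pics
python3 - <<'E'
from plant import get_obs, vision
import cv2,numpy as np
print(get_obs())
for n in ["side","top"]:
    c=vision.capture(n); cv2.imwrite(f"pics/{n}0.png",c["pixels"][:,:,::-1])
    print(n,{k:(np.round(v,4).tolist() if not np.isscalar(v) else v) for k,v in c.items() if k!="pixels"})
c=vision.capture("wrist");print({k:(np.round(v,4).tolist() if not np.isscalar(v) else v) for k,v in c.items() if k!="pixels"})
cv2.imwrite("pics/wrist0.png",c["pixels"][:,:,::-1])
E
```

```text
pics
{'time': 0.0, 'joint_positions': array([ 1.06398492e+00,  3.42708809e-01,  1.52501623e+00,  7.29484687e-06,
        1.27540687e+00, -1.45967878e-01]), 'dq': array([-4.88229483e-06, -3.36687573e-04, -9.55478246e-04,  1.35811408e-03,
        9.90765883e-04, -3.86684829e-04]), 'tau': array([-2.88357387e-04, -4.31234694e+01, -2.44220406e+01,  7.18011567e-02,
        5.60596038e-02, -1.78287419e-04]), 'tool_pos': array([185.13291997, 490.86761488, 244.85244494]), 'tcp_rot': array([-3.14007078e+00, -2.30786141e-04,  2.78074682e+00]), 'contact_force': array([0.20908748, 0.02823319, 0.96173093]), 'moment': array([-0.04262576, -0.00466837,  0.01777497]), 'finger_force': 0.0, 'grip_width': 92.05553432734204}
side {'vfov': 47.35605250544231, 'cx': 330.2336271106069, 'cy': 201.13343258767367, 'pose': [[0.9887, 0.0854, -0.123, 362.843], [-0.1484, 0.6686, -0.7286, -626.9711], [0.0201, 0.7387, 0.6737, 670.6087], [0.0, 0.0, 0.0, 1.0]]}
top {'vfov': 42.9934523345434, 'cx': 324.1838141458442, 'cy': 186.33815409050084, 'pose': [[0.0134, 0.9788, -0.2043, 299.7246], [-0.9999, 0.0122, -0.0074, 32.3748], [-0.0048, 0.2044, 0.9789, 1012.5212], [0.0, 0.0, 0.0, 1.0]]}
{'vfov': 63.85319791663566, 'cx': 318.68108342465956, 'cy': 205.51540210945848, 'T_tool_cam': [[0.0002, 0.9678, 0.2516, 68.645], [1.0, -0.0002, -0.0001, 0.1885], [-0.0, 0.2516, -0.9678, -138.9208], [0.0, 0.0, 0.0, 1.0]]}
```

View pics/top0.png

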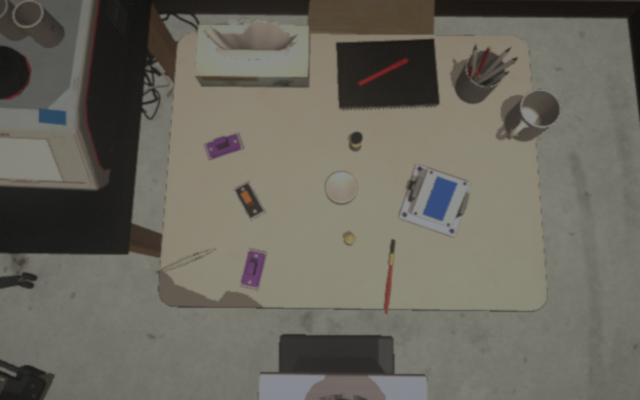

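View pics/side0.png

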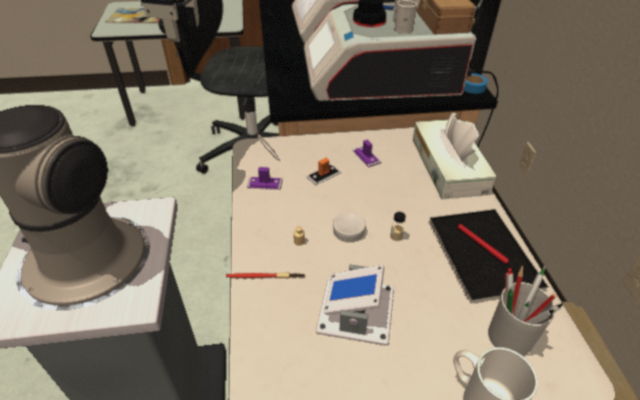

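Candidates for the slide: the orange-tabbed one with a black frame at top (248,200) / side (323,165), and purple look-alikes at top (224,146) and (254,268). I choose the orange one. The stage pad is at top (440,199), side (354,288). The tin is at (341,187), the weight at (349,238) and the vial at (356,141).

```bash
cat > h.py <<'E'
import numpy as np,cv2
from plant import get_obs,vision
from scipy.spatial.transform import Rotation as R
def tool():
    o=get_obs();T=np.eye(4);T[:3,:3]=R.from_euler('xyz',o['tcp_rot']).as_matrix();T[:3,3]=o['tool_pos'];return T
def cap(n):
    T=tool();c=vision.capture(n)
    c['P']=T@c['T_tool_cam'] if n=='wrist' else np.array(c['pose']); c['f']=200/np.tan(np.radians(c['vfov']/2))
    c['hsv']=cv2.cvtColor(c['pixels'],cv2.COLOR_RGB2HSV);return c
def ray(c,p):
    p=np.atleast_2d(p).astype(float)
    d=np.c_[(p[:,0]-c['cx'])/c['f'],-(p[:,1]-c['cy'])/c['f'],-np.ones(len(p))]@c['P'][:3,:3].T
    return c['P'][:3,3],d/np.linalg.norm(d,axis=1)[:,None]
def onz(c,p,z):
    o,d=ray(c,p);return o+d*((z-o[2])/d[:,2])[:,None]
def proj(c,X):
    q=(np.atleast_2d(X)-c['P'][:3,3])@c['P'][:3,:3]
    return np.c_[c['cx']-c['f']*q[:,0]/q[:,2],c['cy']+c['f']*q[:,1]/q[:,2]]
def tri(obs):  # list of (cam,pixel)
    A=0;b=0
    for c,p in obs:
        o,d=ray(c,p);M=np.eye(3)-np.outer(d[0],d[0]);A=A+M;b=b+M@o
    X=np.linalg.solve(A,b);return X,[np.linalg.norm(proj(c,X)[0]-p).round(1) for c,p in obs]
def blob(m,k=0):
    cs=sorted(cv2.findContours(m.astype(np.uint8),cv2.RETR_EXTERNAL,cv2.CHAIN_APPROX_NONE)[0],key=cv2.contourArea)
    return cs[-1-k]
def cen(k):
    m=cv2.moments(k);return np.array([m['m10']/m['m00'],m['m01']/m['m00']])
def orange(c): return cv2.inRange(c['hsv'],(6,150,80),(16,255,255))>0
def blue(c): return cv2.inRange(c['hsv'],(105,120,50),(122,255,255))>0
def quad(k):
    """corners by fitting lines to the four sides of a contour"""
    q=cv2.boxPoints(cv2.minAreaRect(k));e=cv2.approxPolyDP(cv2.convexHull(k),0.06*cv2.arcLength(k,True),True)
    q=e[:,0].astype(float) if len(e)==4 else q.astype(float)
    pts=k[:,0].astype(float);L=[]
    for i in range(4):
        a,b=q[i],q[(i+1)%4];u=(b-a)/np.linalg.norm(b-a);n=np.array([-u[1],u[0]])
        s=(pts-a)@u/np.linalg.norm(b-a);s2=pts[(abs((pts-a)@n)<3)&(s>.12)&(s<.88)]
        vx,vy,x,y=cv2.fitLine(s2.astype(np.float32),cv2.DIST_HUBER,0,.01,.01).ravel();nn=np.array([-vy,vx]);
        cc=pts.mean(0)-[x,y]; nn=nn*np.sign(nn@cc); L.append((nn,nn@[x,y]-0.5)) # grow by half a pixel
    return np.array([np.linalg.solve(np.array([L[i-1][0],L[i][0]]),[L[i-1][1],L[i][1]]) for i in range(4)])
E
python3 - <<'E'
from h import *
t,s=cap('top'),cap('side')
for nm,f in(('or',orange),('bl',blue)):
    P=[]
    for c in(t,s):
        m=f(c);w=np.zeros_like(m)
        if c is t: w[120:260,200:500]=1
        else: w[130:330,280:420]=1
        k=blob(m&w);P.append((c,cen(k)));print(nm,cen(k).round(1),cv2.contourArea(k))
        if nm=='bl':
            q=quad(k);print(q.round(1).tolist())
    print(nm,tri(P))
big=cv2.resize(t['pixels'][120:290,190:300],None,fx=4,fy=4)[:,:,::-1]
w=cap('wrist')['pixels'][:,:,::-1]
cv2.imwrite('pics/c1.png',big[:600])
E
```

```text
or [245.9 196.7] 46.0
or [323.2 166.8] 121.5
or (array([483.47683552, 195.30380032,  19.89187872]), [np.float64(0.2), np.float64(0.2)])
bl [439.6 198.2] 683.0
[[437.4, 177.3], [455.8, 183.4], [441.3, 219.3], [423.5, 213.3]]
bl [353.3 287.1] 679.5
[[376.1, 274.5], [372.7, 292.7], [329.6, 299.5], [334.1, 281.5]]
bl (array([ 479.3619215 , -180.31969893,   61.07465148]), [np.float64(0.7), np.float64(0.8)])
```

View pics/c1.png

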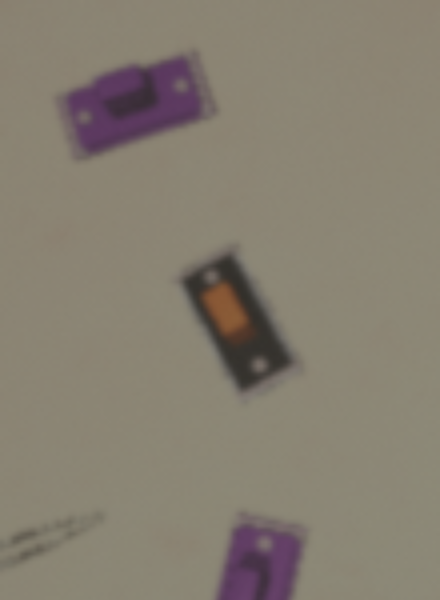

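The crop confirms it: orange tab, black frame and clear glass at top (248,200), with its long axis about 25° off world x. Next I move above it to measure from close by.

```bash
cat >> h.py <<'E'
def goal(p,Rg):
    T=tool();Rt=T[:3,:3]
    print('dp',((Rt.T@(np.array(p)-T[:3,3]))/1000).round(4).tolist(),'rot',R.from_matrix(Rt.T@Rg).as_rotvec().round(4).tolist())
def down(yawdeg): return R.from_euler('xyz',[np.pi,0,np.radians(yawdeg)]).as_matrix()
E
python3 -c "
from h import *
goal([478,195,175],down(205.6))"
```

```text
dp [-0.3784, -0.1737, 0.0703] rot [-0.0004, -0.0002, -0.8077]
```

```bash
python3 -m pendant '{"dp":[[-0.05,-0.023,0.009],[-0.105,-0.048,0.02],[-0.16,-0.073,0.03],[-0.215,-0.099,0.04],[-0.27,-0.124,0.05],[-0.325,-0.149,0.06],[-0.378,-0.174,0.07],[-0.378,-0.174,0.07]],"rotation":[[0,0,-0.1],[0,0,-0.23],[0,0,-0.36],[0,0,-0.5],[0,0,-0.63],[0,0,-0.75],[0,0,-0.808],[0,0,-0.808]]}'
python3 -m pendant '{"dp":[[0,0,0],[0,0,0]],"rotation":[[0,0,0],[0,0,0]]}'
python3 - <<'E'
from h import *
c=cap('wrist');cv2.imwrite('pics/w1.png',c['pixels'][:,:,::-1])
k=blob(orange(c));print(cen(k),cv2.contourArea(k),quad(k).round(1).tolist())
E
```

```text
time: 1.3
tool_pos: [479.6, 192.0, 174.6]
tcp_rot: [-3.141, -0.001, -2.699]
contact_force: [0.3, -0.5, 0.5]
grip_width: 91.8
finger_force: 0.0
time: 1.55
tool_pos: [476.8, 196.1, 175.9]
tcp_rot: [3.141, 0.0, -2.693]
contact_force: [-0.6, 0.2, 0.1]
grip_width: 92.2
finger_force: 0.0
[311.17171717 202.21575758] 412.5 [[317.2, 182.8], [320.1, 216.0], [304.9, 218.2], [301.9, 190.5]]
```

View pics/w1.png

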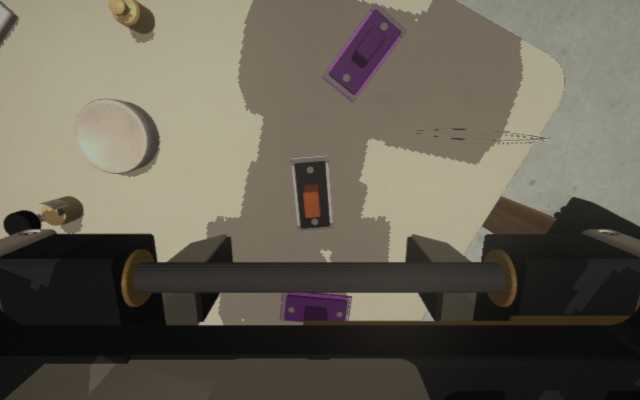

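The wrist view shows the slide at (311,194) with its tab at (311,202), nearly aligned with the tool. Purple look-alikes are at (365,52) and (316,308), clear of the descent.

Run:
```python
from h import *
c=cap('wrist');v=c['hsv'][:,:,2]
w=np.zeros((400,640),bool);w[148:236,285:340]=1
print(v[190,285:340].tolist())
m=((v<60)|orange(c))&w
k=blob(m);print(cv2.contourArea(k),cv2.boundingRect(k))
q=quad(k);X=onz(c,q,8);print(q.round(1).tolist(),X.round(1).tolist(),X.mean(0))
E=X-np.roll(X,1,0);print(np.linalg.norm(E[:,:2],axis=1).round(1),np.degrees(np.arctan2(E[:,1],E[:,0])).round(1))
o=blob(orange(c));q=quad(o);print(q.round(1).tolist())
print('tabtop',onz(c,q,44).round(1).tolist())
h=cap('top')
```

```text
[120, 120, 119, 119, 118, 119, 119, 119, 122, 144, 146, 106, 60, 43, 42, 41, 42, 43, 56, 74, 81, 80, 80, 81, 80, 81, 81, 82, 82, 83, 83, 83, 79, 66, 49, 42, 43, 42, 43, 42, 42, 52, 105, 142, 147, 127, 119, 119, 119, 120, 119, 119, 119, 120, 119]
1796.0 (295, 161, 35, 67)
[[323.9, 160.9], [328.9, 226.0], [300.6, 227.9], [294.5, 163.0]] [[445.1, 187.6, 8.0], [501.6, 220.6, 8.0], [515.8, 195.9, 8.0], [459.1, 163.1, 8.0]] [480.39437906 191.79155729   8.        ]
[28.1 65.4 28.5 65.4] [ 119.8   30.3  -60.2 -150. ]
[[317.2, 183.6], [320.0, 215.9], [305.0, 218.2], [301.8, 189.7]]
tabtop [[461.5, 188.6, 44.0], [486.4, 203.3, 44.0], [494.1, 192.2, 44.0], [472.1, 178.9, 44.0]]
```

```bash
python3 -c "
from h import *
goal([480.4,191.8,90],down(210.1));goal([480.4,191.8,30],down(210.1))"
```

```text
dp [-0.0012, -0.0053, 0.0859] rot [-0.0, 0.0006, -0.0763]
dp [-0.0011, -0.0053, 0.1459] rot [-0.0, 0.0006, -0.0763]
```

```bash
python3 -m pendant '{"dp":[[-0.001,-0.005,0.03],[-0.001,-0.005,0.06],[-0.001,-0.005,0.086],[-0.001,-0.005,0.086],[-0.001,-0.005,0.086]],"rotation":[[0,0,-0.076],[0,0,-0.076],[0,0,-0.076],[0,0,-0.076],[0,0,-0.076]]}' 0.05
python3 - <<'E'
from h import *
c=cap('wrist');cv2.imwrite('pics/w2.png',c['pixels'][:,:,::-1])
k=blob(orange(c));q=quad(k);print(q.round(1).tolist(),onz(c,q,44).round(1).tolist())
goal([480.4,191.8,30],down(210.1))
E
```

```text
time: 2.33
tool_pos: [481.1, 191.4, 90.5]
tcp_rot: [-3.141, 0.001, -2.618]
contact_force: [0.4, -1.1, 0.5]
grip_width: 51.1
finger_force: 0.0
[[329.5, 204.5], [329.5, 253.5], [306.5, 252.2], [306.5, 204.5]] [[459.6, 187.8, 44.0], [486.7, 203.8, 44.0], [493.1, 191.0, 44.0], [466.5, 176.0, 44.0]]
dp [0.0007, 0.0009, 0.0608] rot [-0.0006, 0.0022, -0.0017]
```

View pics/w2.png

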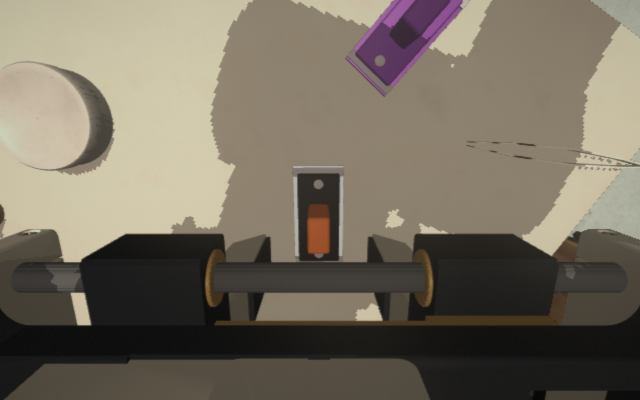

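The slide sits square between the fingers, tab at (318,230), fully aligned. I descend and close.

```bash
python3 -m pendant '{"dp":[[0,0.001,0.03],[0,0.001,0.055],[0,0.001,0.0605],[0,0.001,0.0605]],"rotation":[[0,0,0],[0,0,0],[0,0,0],[0,0,0]]}' 0.05
python3 -m pendant '{"dp":[[0,0,0],[0,0,0],[0,0,0],[0,0,0],[0,0,0]],"rotation":[[0,0,0],[0,0,0],[0,0,0],[0,0,0],[0,0,0]]}' 0.0
```

```text
time: 2.88
tool_pos: [480.7, 192.0, 29.9]
tcp_rot: [-3.141, 0.001, -2.618]
contact_force: [0.4, 0.8, 1.5]
grip_width: 50.2
finger_force: 0.0
time: 3.5
tool_pos: [480.2, 191.8, 29.2]
tcp_rot: [-3.142, 0.0, -2.618]
contact_force: [0.4, -0.8, 3.1]
grip_width: 13.5
finger_force: 30.0
```

```bash
python3 -m pendant '{"dp":[[0,0,-0.02],[0,0,-0.06],[0,0,-0.11],[0,0,-0.15],[0,0,-0.15],[0,0,-0.15],[0,0,-0.15]],"rotation":[[0,0,0],[0,0,0],[0,0,0],[0,0,0],[0,0,0],[0,0,0],[0,0,0]]}'
python3 -c "
from h import *
goal([575,-217,180],down(159))"
```

```text
time: 4.38
tool_pos: [479.2, 191.5, 177.4]
tcp_rot: [3.141, -0.003, -2.618]
contact_force: [1.1, 0.0, -0.9]
grip_width: 13.8
finger_force: 30.0
dp [0.1211, -0.4018, -0.0027] rot [-0.0004, -0.0034, 0.8896]
```

```bash
python3 -m pendant '{"dp":[[0.012,-0.04,0],[0.03,-0.1,0],[0.045,-0.15,0],[0.06,-0.2,0],[0.075,-0.25,0],[0.09,-0.3,0],[0.105,-0.35,0],[0.121,-0.4,0]],"rotation":[[0,0,0.1],[0,0,0.22],[0,0,0.34],[0,0,0.46],[0,0,0.58],[0,0,0.7],[0,0,0.82],[0,0,0.89]]}'
python3 -m pendant '{"dp":[[0,0,0],[0,0,0],[0,0,0]],"rotation":[[0,0,0],[0,0,0],[0,0,0]]}'
python3 - <<'E'
from h import *
c=cap('wrist');cv2.imwrite('pics/w3.png',c['pixels'][:,:,::-1])
k=blob(blue(c));q=quad(k);print(cv2.contourArea(k),q.round(1).tolist(),onz(c,q,62).round(1).tolist())
E
```

```text
time: 5.38
tool_pos: [574.9, -216.6, 177.3]
tcp_rot: [3.141, -0.003, 2.772]
contact_force: [1.1, -0.4, -0.9]
grip_width: 14.1
finger_force: 30.0
time: 5.75
tool_pos: [574.9, -213.7, 178.5]
tcp_rot: [3.141, -0.001, 2.777]
contact_force: [-0.3, -0.3, -1.7]
grip_width: 13.8
finger_force: 30.0
4861.5 [[337.8, 27.2], [343.4, 122.2], [288.8, 124.5], [286.9, 29.9]] [[453.9, -152.5, 62.0], [517.6, -171.1, 62.0], [504.2, -211.1, 62.0], [442.6, -187.3, 62.0]]
```

View pics/w3.png

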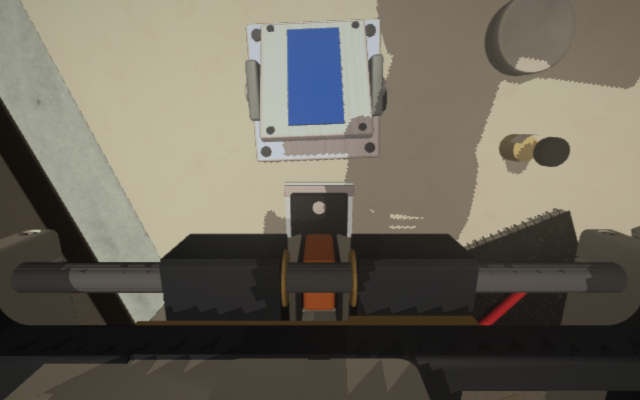

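The wrist view shows the blue pad with corners about (287,29)-(343,123), the held slide's glass edge at row 183 (cols 285-353), square in the fingers. Two side-stepped views follow for triangulation.

```bash
cat >> h.py <<'E'
import json
def padview(f):
    c=cap('wrist');q=quad(blob(blue(c)))
    s=q.sum(1);i=np.argmin(s);q=np.roll(q,-i,0)
    if (q[1]-q[0])[0]<(q[1]-q[0])[1]: q=q[[0,3,2,1]]   # TL,TR,BR,BL
    print(q.round(1).tolist());json.dump(dict(cx=c['cx'],cy=c['cy'],f=c['f'],P=c['P'].tolist(),q=q.tolist()),open(f,'w'))
E
python3 -c "
from h import *
padview('v1.json')"
python3 -m pendant '{"dp":[[0.02,0.05,0],[0.02,0.08,0],[0.02,0.08,0],[0.02,0.08,0],[0.02,0.08,0],[0.02,0.08,0]],"rotation":[[0,0,0],[0,0,0],[0,0,0],[0,0,0],[0,0,0],[0,0,0]]}'
python3 -c "
from h import *
padview('v2.json')"
python3 -m pendant '{"dp":[[0,-0.05,0],[0,-0.11,0],[0,-0.16,0],[0,-0.16,0],[0,-0.16,0],[0,-0.16,0],[0,-0.16,0]],"rotation":[[0,0,0],[0,0,0],[0,0,0],[0,0,0],[0,0,0],[0,0,0],[0,0,0]]}'
python3 - <<'E'
from h import *
padview('v3.json')
V=[]
for i in (1,2,3):
    d=json.load(open(f'v{i}.json'));d['P']=np.array(d['P']);d['q']=np.array(d['q']);V.append(d)
X=[];
for j in range(4):
    x,e=tri([(v,v['q'][j]) for v in V]);X.append(x);print(x.round(1),e)
X=np.array(X);TL,TR,BR,BL=X  # image top = toward robot = down slope
print('lens',[np.linalg.norm(a).round(1) for a in(TR-TL,BR-BL,TL-BL,TR-BR)])
x=(BL+BR-TL-TR);x/=np.linalg.norm(x);y0=(TL+BL-TR-BR);y0-=x*(x@y0);y0/=np.linalg.norm(y0);z=np.cross(x,y0)
print('c',X.mean(0),'x',x,'y',y0,'z',z,'slope',np.degrees(np.arcsin(x[2])),'yaw',np.degrees(np.arctan2(x[1],x[0])),'ylevel',np.degrees(np.arcsin(y0[2])))
obj=np.array([[-40,20,0],[-40,-20,0],[40,-20,0],[40,20,0]],float)
for v in V:
    K=np.array([[v['f'],0,v['cx']],[0,v['f'],v['cy']],[0,0,1.]])
    ok,rv,tv,er=cv2.solvePnPGeneric(obj,v['q'].reshape(-1,1,2),K,None,flags=cv2.SOLVEPNP_IPPE)
    for r,t,e in zip(rv,tv,er):
        F=np.diag([1,-1,-1.]);M=v['P'][:3,:3]@F@cv2.Rodrigues(r)[0];c=v['P'][:3,:3]@F@t.ravel()+v['P'][:3,3]
        print('pnp',c.round(1),'slope',np.degrees(np.arcsin(M[2,0])).round(1),'yaw',np.degrees(np.arctan2(M[1,0],M[0,0])).round(1),'yl',np.degrees(np.arcsin(M[2,1])).round(1),e)
E
```

```text
[[287.0, 29.3], [337.7, 27.2], [343.4, 122.1], [288.8, 124.0]]
time: 6.6
tool_pos: [585.0, -134.1, 179.0]
tcp_rot: [-3.142, -0.0, 2.774]
contact_force: [-0.3, 0.0, -0.2]
grip_width: 13.9
finger_force: 30.0
[[188.3, 57.0], [237.9, 54.2], [235.7, 149.1], [182.0, 151.5]]
time: 7.52
tool_pos: [528.3, -281.6, 179.0]
tcp_rot: [3.141, 0.0, 2.776]
contact_force: [0.6, 0.5, -1.3]
grip_width: 14.1
finger_force: 30.0
[[389.3, 56.9], [439.5, 54.6], [452.6, 149.3], [399.1, 151.1]]
[ 437.7 -187.2   44. ] [np.float64(0.3), np.float64(0.2), np.float64(0.1)]
[ 450.1 -150.    44.2] [np.float64(0.1), np.float64(0.1), np.float64(0.1)]
[ 517.1 -172.5   81.2] [np.float64(0.2), np.float64(0.1), np.float64(0.1)]
[ 504.5 -209.5   81.8] [np.float64(0.2), np.float64(0.2), np.float64(0.3)]
lens [np.float64(39.2), np.float64(39.1), np.float64(79.9), np.float64(79.8)]
c [ 477.36858598 -179.79636204   62.7943336 ] x [ 0.83765876 -0.28080353  0.46848391] y [-0.32102303 -0.94705013  0.00634543] z [ 0.44189593 -0.15570943 -0.88344924] slope 27.9359289726069 yaw -18.532400885015175 ylevel 0.36356875992620696
pnp [ 476.8 -179.6   56.8] slope 25.9 yaw -18.5 yl 0.6 [0.11651115]
pnp [ 482.6 -181.5   60.3] slope -41.5 yaw -19.1 yl 0.3 [3.35421358]
pnp [ 477.  -180.8   59.8] slope 27.0 yaw -19.1 yl -1.2 [0.10870053]
pnp [ 482.2 -181.4   63. ] slope -28.8 yaw -38.9 yl 36.1 [3.1399281]
pnp [ 477.7 -178.5   58.5] slope 26.7 yaw -18.1 yl 1.2 [0.13563966]
pnp [ 482.1 -180.9   61.1] slope -26.4 yaw -0.5 yl -34.8 [2.81543672]
```

```bash
cat >> h.py <<'E'
PC=np.array([477.4,-179.8,62.8])
th,ps=np.radians(27.9),np.radians(-18.5)
xp=np.array([np.cos(th)*np.cos(ps),np.cos(th)*np.sin(ps),np.sin(th)]);yp=np.array([-np.sin(ps),np.cos(ps),0]);npd=np.cross(xp,yp)
RG=np.c_[-xp,yp,-npd]
def rel():
    T=tool();d=T[:3,3]-PC;print('tcp in pad xyz',(d@xp).round(2),(d@yp).round(2),(d@npd).round(2),'roterr deg (tool)',np.degrees(R.from_matrix(T[:3,:3].T@RG).as_rotvec()).round(2),'F pad',(get_obs()['contact_force']@np.c_[xp,yp,npd]).round(1))
E
python3 - <<'E'
from h import *
c=cap('wrist');T=tool()
print('expected glass corners',proj(c,(T@np.array([[38,18,27,1],[38,-18,27,1],[38,18,30,1]]).T).T[:,:3]).round(1).tolist())
v=c['hsv'][:,:,2];print(v[170:215,319].tolist());print(v[186,275:365].tolist())
goal(PC+110*npd,RG);goal(PC+50*npd,RG)
E
```

```text
expected glass corners [[352.4, 182.5], [283.8, 182.4], [351.8, 181.4]]
[188, 188, 188, 188, 188, 188, 188, 188, 187, 188, 187, 172, 157, 184, 182, 134, 173, 178, 176, 177, 176, 172, 136, 68, 55, 55, 59, 60, 60, 59, 67, 116, 169, 174, 175, 175, 175, 174, 173, 172, 170, 169, 168, 161, 89]
[189, 188, 189, 189, 189, 189, 188, 188, 186, 168, 173, 176, 176, 175, 176, 176, 176, 175, 175, 175, 175, 175, 174, 174, 174, 174, 174, 174, 174, 174, 174, 174, 174, 174, 174, 174, 173, 173, 173, 173, 173, 174, 173, 173, 173, 173, 172, 172, 173, 173, 173, 173, 172, 172, 172, 172, 172, 173, 172, 173, 173, 172, 172, 172, 172, 171, 172, 172, 171, 172, 171, 171, 171, 171, 171, 171, 170, 170, 160, 178, 186, 186, 186, 186, 186, 186, 179, 149, 131, 129]
dp [0.1354, 0.075, 0.019] rot [-0.0102, -0.4868, -0.0418]
dp [0.1073, 0.0762, 0.0721] rot [-0.0102, -0.4868, -0.0418]
```

The held slide matches the expected corners (row 182, cols 284-353), so it is centred in the grip within about 1 mm.

```bash
python3 -m pendant '{"dp":[[0.03,0.017,0.004],[0.06,0.034,0.008],[0.09,0.05,0.012],[0.12,0.067,0.016],[0.135,0.075,0.019],[0.135,0.075,0.019],[0.135,0.075,0.019],[0.135,0.075,0.019]],"rotation":[[-0.002,-0.11,-0.01],[-0.004,-0.22,-0.02],[-0.007,-0.34,-0.03],[-0.01,-0.45,-0.04],[-0.01,-0.487,-0.042],[-0.01,-0.487,-0.042],[-0.01,-0.487,-0.042],[-0.01,-0.487,-0.042]]}'
python3 -c "
from h import *
rel();goal(PC+45*npd,RG);c=cap('side');cv2.imwrite('pics/s4.png',c['pixels'][:,:,::-1])"
```

```text
time: 8.62
tool_pos: [429.8, -165.2, 160.5]
tcp_rot: [-3.141, 0.488, 2.818]
contact_force: [-0.0, -0.3, -0.7]
grip_width: 13.8
finger_force: 30.0
tcp in pad xyz 1.75 -1.21 109.61 roterr deg (tool) [-0.07  0.06 -0.04] F pad [-0.3 -0.3 -0.6]
dp [0.0018, 0.0013, 0.0646] rot [-0.0012, 0.0011, -0.0007]
```

```bash
python3 -m pendant '{"dp":[[0.001,0.001,0.02],[0.001,0.001,0.045],[0.001,0.001,0.064],[0.001,0.001,0.064],[0.001,0.001,0.064],[0.001,0.001,0.064]],"rotation":[[0,0,0],[0,0,0],[0,0,0],[0,0,0],[0,0,0],[0,0,0]]}'
python3 -c "
from h import *
rel();c=cap('side');cv2.imwrite('pics/s5.png',cv2.resize(c['pixels'][180:380,240:480,::-1],None,fx=3,fy=3))
w=cap('wrist');cv2.imwrite('pics/w5.png',w['pixels'][:,:,::-1])
for i in range(4):
  rel();cap('top')"
```

```text
time: 9.43
tool_pos: [457.7, -178.7, 119.2]
tcp_rot: [3.127, 0.468, 2.818]
contact_force: [0.4, -0.9, -0.6]
grip_width: 13.8
finger_force: 30.0
tcp in pad xyz 9.61 -5.16 58.75 roterr deg (tool) [ 0.83 -1.07 -0.04] F pad [ 0.3 -0.7 -0.8]
tcp in pad xyz 9.69 -5.15 58.75 roterr deg (tool) [ 0.83 -1.06 -0.04] F pad [-0.8 -1.1 -1.3]
tcp in pad xyz 9.69 -5.15 58.72 roterr deg (tool) [ 0.83 -1.06 -0.04] F pad [-0.3  0.2 -0.5]
tcp in pad xyz 9.69 -5.18 58.67 roterr deg (tool) [ 0.83 -1.06 -0.04] F pad [-0.7 -0.6 -0.5]
tcp in pad xyz 9.68 -5.19 58.59 roterr deg (tool) [ 0.84 -1.07 -0.04] F pad [-0.3  0.3 -0.8]
```

View pics/s5.png

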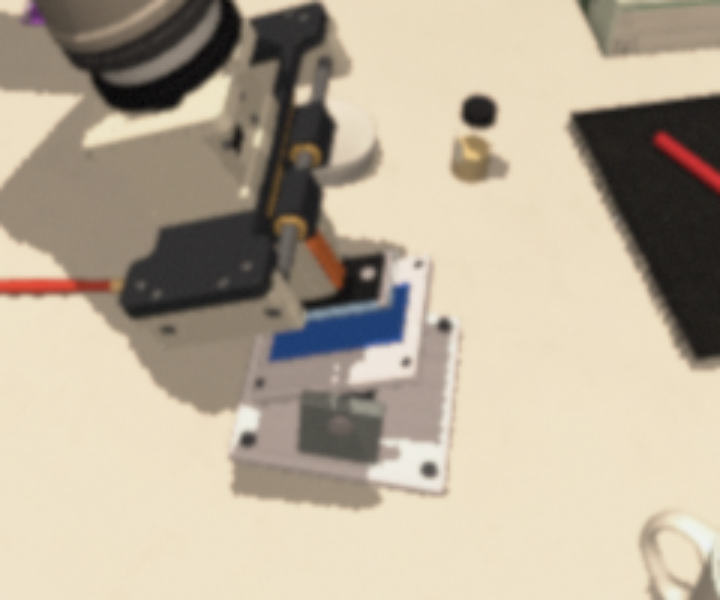

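View pics/w5.png

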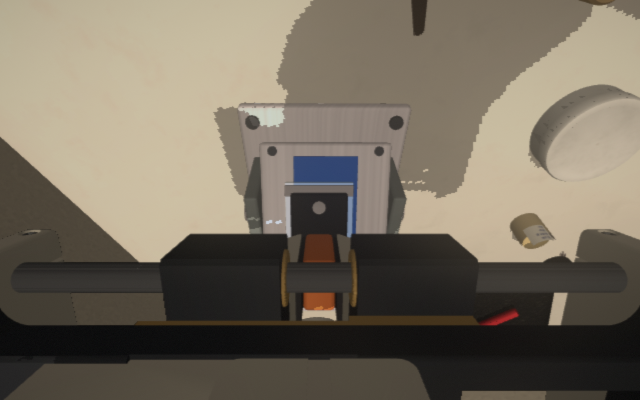

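The side and wrist views show the slide 10-25 mm above the blue pad (wrist pad edge at row 156, slide edge at row 184). The arm stopped short with no contact force, so I suspect a joint limit.

```bash
python3 -c "
from h import *
print(get_obs()['joint_positions'].round(3),get_obs()['time'])"
```

```text
[-0.619  0.286  2.165  0.548  0.283 -2.367] 9.725
```

Joint 5 is at its limit (0.283 vs 0.28): the forearm is nearly in line with the tool at this tilt. The fix is to re-grip the tab with the tool pitched about the closing axis, so the tool stays nearer vertical at the stage. I back off first and log joints to check how much pitch is needed.

```bash
cat >> h.py <<'E'
def log():
    o=get_obs();open('log.jsonl','a').write(json.dumps([o['joint_positions'].tolist(),o['tool_pos'].tolist(),o['tcp_rot'].tolist()])+'\n')
E
python3 -c "from h import *;log()"
python3 -m pendant '{"dp":[[0,0,-0.03],[0,0,-0.06],[0,0,-0.08],[0,0,-0.08],[0,0,-0.08],[0,0,-0.08]],"rotation":[[0,0,0],[0,0,0],[0,0,0],[0,0,0],[0,0,0],[0,0,0]]}'
python3 - <<'E'
from h import *
log();rel();goal([480.2,191.8,180],down(210));goal([500,0,240],down(185))
E
```

```text
time: 10.48
tool_pos: [423.2, -168.3, 189.3]
tcp_rot: [3.126, 0.466, 2.818]
contact_force: [1.2, -0.3, -0.3]
grip_width: 14.2
finger_force: 30.0
tcp in pad xyz 10.57 -6.27 137.56 roterr deg (tool) [ 0.87 -1.19 -0.07] F pad [ 0.9  0.1 -0.9]
dp [0.0583, 0.3597, -0.0133] rot [-0.1829, 0.4442, -0.8281]
dp [-0.0399, 0.1845, -0.0337] rot [-0.0806, 0.4627, -0.4001]
```

```bash
python3 -m pendant '{"dp":[[0.005,0.04,-0.015],[0.013,0.09,-0.02],[0.022,0.14,-0.025],[0.03,0.19,-0.025],[0.038,0.24,-0.02],[0.047,0.29,-0.016],[0.055,0.34,-0.013],[0.058,0.36,-0.013]],"rotation":[[-0.02,0.05,-0.1],[-0.045,0.11,-0.205],[-0.07,0.17,-0.31],[-0.095,0.23,-0.42],[-0.12,0.29,-0.53],[-0.145,0.35,-0.64],[-0.17,0.41,-0.76],[-0.183,0.444,-0.828]]}'
python3 -m pendant '{"dp":[[0,0,0],[0,0,0],[0,0,0]],"rotation":[[0,0,0],[0,0,0],[0,0,0]]}'
python3 - <<'E'
from h import *
log();goal([480.2,191.8,31],down(210.1))
from scipy.optimize import least_squares
D=[json.loads(l) for l in open('log.jsonl')]
D.append([[1.06398,.342709,1.525016,0,1.275407,-.145968],[185.13,490.87,244.85],[-3.14007,-.00023,2.780747]])
def fk(q,p):
    r0,d1,L2,L3,e,d6=p
    f=lambda a,v:R.from_rotvec(np.array(v)*a).as_matrix()
    A=f(q[0],[0,0,1]);B=A@f(q[1],[0,1,0]);C=B@f(q[2],[0,1,0])
    Rw=C@f(q[3],[0,0,1])@f(q[4],[0,1,0])@f(q[5],[0,0,1])
    return np.array([0,0,d1])+A@[r0,0,0]+B@[0,0,L2]+C@[e,0,L3]+Rw@[0,0,d6],Rw
for q,t,r in D:
    Rw=fk(q,[0]*6)[1];print(R.from_matrix(Rw.T@R.from_euler('xyz',r).as_matrix()).as_rotvec().round(3))
s=least_squares(lambda p:np.concatenate([fk(q,p)[0]-t for q,t,r in D]+[[0.05*p[0],.05*p[4]]]),[0,300,400,400,0,250])
print(s.x.round(1),s.fun.round(1))
np.save('fk.npy',s.x)
E
```

```text
time: 11.48
tool_pos: [481.0, 194.5, 178.8]
tcp_rot: [3.142, -0.002, -2.613]
contact_force: [-0.5, -0.2, 0.0]
grip_width: 13.7
finger_force: 30.0
time: 11.85
tool_pos: [480.5, 190.8, 180.5]
tcp_rot: [-3.14, 0.001, -2.62]
contact_force: [0.1, -0.3, -1.4]
grip_width: 13.6
finger_force: 30.0
dp [-0.0001, 0.0013, 0.1495] rot [-0.0017, 0.0007, -0.0037]
[ 0.    -0.     1.571]
[-0.    -0.     1.571]
[ 0.    -0.     1.571]
[-0.     0.     1.571]
[-284.1  575.2  824.   629.3  218.7  703.1] [ -6.6 -17.   -5.4  -5.  -10.4  18.7   1.5 -78.7 -23.3  71.9 -28.   10.
 -14.2  10.9]
```

```bash
cat > k.py <<'E'
from h import *
from scipy.optimize import least_squares
D=[json.loads(l) for l in open('log.jsonl')]
D.append([[1.06398,.342709,1.525016,0,1.275407,-.145968],[185.13,490.87,244.85],[-3.14007,-.00023,2.780747]])
def fk(q,p):
    r0,d1,L2,L3,e,d6,l,w,w2=p
    f=lambda a,v:R.from_rotvec(np.array(v)*a).as_matrix()
    A=f(q[0],[0,0,1]);B=A@f(q[1],[0,1,0]);C=B@f(q[2],[0,1,0]);E=C@f(q[3],[0,0,1]);G=E@f(q[4],[0,1,0])
    Rw=G@f(q[5]+np.pi/2,[0,0,1])
    return np.array([0,0,d1])+A@[r0,l,0]+B@[0,0,L2]+C@[e,0,L3]+E@[0,w,0]+G@[w2,0,d6],Rw
reg=np.array([.03,.001,0.001,.001,.03,.001,.01,.01,.03])
p0=np.array([0,200,400,350,0,250,50,0,0.])
s=least_squares(lambda p:np.concatenate([fk(q,p)[0]-t for q,t,r in D]+[reg*(p-p0)]),p0)
if __name__=='__main__':print(s.x.round(1),s.fun.round(1))
P=s.x
def ik(pos,Rg,q0):
    def g(q):
        x,M=fk(q,P);return np.r_[(x-pos)/100,R.from_matrix(M.T@Rg).as_rotvec()]
    z=least_squares(g,q0);return z.x,z.cost
if __name__=='__main__':
  q0=[-.4,.3,2,0.2,.6,-2]
  for a in (0,10,15,20,25,30):
    Rg=RG@R.from_rotvec([0,np.radians(a),0]).as_matrix()
    for n in (30,80):
        q,c=ik(PC+n*npd,Rg,q0);print(a,n,q.round(2),round(c,5))
E
python3 k.py
```

```text
[ 1.000e-01  2.218e+02  5.062e+02  3.788e+02  4.580e+01  2.991e+02
  7.730e+01 -8.000e-01 -3.000e-01] [ 0.  -0.  -0.1 -0.  -0.   0.   0.1  0.   0.1 -0.1 -0.1 -0.   0.   0.
  0.1  0.   1.4  0.   0.3 -0.  -0. ]
0 30 [-0.59  0.36  2.2   0.85  0.17 -2.66] 0.0
0 80 [-0.61  0.22  2.21  0.52  0.27 -2.33] 0.0
10 30 [-0.56  0.38  2.06  0.18  0.41 -1.97] 0.0
10 80 [-0.57  0.26  2.07  0.16  0.52 -1.95] 0.0
15 30 [-0.55  0.4   1.99  0.1   0.54 -1.87] 0.0
15 80 [-0.56  0.28  2.    0.09  0.64 -1.87] 0.0
20 30 [-0.53  0.43  1.92  0.05  0.66 -1.82] 0.0
20 80 [-0.54  0.32  1.93  0.04  0.76 -1.82] 0.0
25 30 [-0.52  0.46  1.85  0.01  0.79 -1.78] 0.0
25 80 [-0.53  0.35  1.86  0.01  0.88 -1.79] 0.0
30 30 [-0.51  0.5   1.78 -0.01  0.91 -1.75] 0.0
30 80 [-0.52  0.39  1.79 -0.01  0.99 -1.76] 0.0
```

The fitted kinematics (residual about 0.1 mm) confirms it: the perpendicular grip would need j5=0.17 (limit 0.28), while 15° of grip pitch gives j5=0.54. I set the slide down where it was and re-grip 15° pitched.

```bash
python3 -m pendant '{"dp":[[0,0.001,0.05],[0,0.001,0.1],[0,0.001,0.13],[0,0.001,0.145],[0,0.001,0.15],[0,0.001,0.15],[0,0.001,0.15],[0,0.001,0.15]],"rotation":[[0,0,0],[0,0,0],[0,0,0],[0,0,0],[0,0,0],[0,0,0],[0,0,0],[0,0,0]]}'
python3 - <<'E'
from k import *
print(fk(get_obs()['joint_positions'],P)[0])
S=np.array([480.4,191.3,0])
Rg=down(210.1)@R.from_rotvec([0,np.radians(15),0]).as_matrix()
for z in (32,100): print(ik(S+[0,0,z],Rg,get_obs()['joint_positions'])[0].round(2))
E
```

```text
time: 12.85
tool_pos: [481.0, 192.6, 31.3]
tcp_rot: [-3.14, 0.002, -2.618]
contact_force: [0.0, 0.4, -0.7]
grip_width: 14.0
finger_force: 30.0
[481.39514846 192.72884711  31.46816794]
[ 0.27  0.72  1.57 -0.07  1.11 -1.79]
[ 0.27  0.62  1.52 -0.07  1.25 -1.8 ]
```

```bash
python3 -m pendant '{"dp":[[0,0,0.001],[0,0,0.0015],[0,0,0.0015]],"rotation":[[0,0,0],[0,0,0],[0,0,0]]}'
python3 -m pendant '{"dp":[[0,0,0],[0,0,0],[0,0,0],[0,0,0]],"rotation":[[0,0,0],[0,0,0],[0,0,0],[0,0,0]]}' 0.05
python3 - <<'E'
from h import *
T=tool();print(T[:3,3])
S=T[:3,3]
Rg=down(210.1)@R.from_rotvec([0,np.radians(15),0]).as_matrix()
goal([S[0],S[1],32.5],Rg)
E
```

```text
time: 13.22
tool_pos: [480.6, 192.5, 29.2]
tcp_rot: [-3.14, 0.001, -2.618]
contact_force: [-0.8, -0.6, 2.5]
grip_width: 13.7
finger_force: 30.0
time: 13.72
tool_pos: [480.5, 192.4, 29.0]
tcp_rot: [-3.14, 0.001, -2.618]
contact_force: [0.0, -0.3, -0.8]
grip_width: 47.8
finger_force: 0.0
[480.52310256 192.44062526  29.00261016]
dp [-0.0, -0.0, -0.0035] rot [-0.0014, 0.2626, -0.0021]
```

```bash
python3 -m pendant '{"dp":[[0,0,-0.0035],[0,0,-0.0035],[0,0,-0.0035],[0,0,-0.0035],[0,0,-0.0035]],"rotation":[[0,0.1,0],[0,0.2,0],[0,0.262,0],[0,0.262,0],[0,0.262,0]]}'
python3 -m pendant '{"dp":[[0,0,0],[0,0,0],[0,0,0],[0,0,0],[0,0,0]],"rotation":[[0,0,0],[0,0,0],[0,0,0],[0,0,0],[0,0,0]]}' 0
python3 - <<'E'
from h import *
T=tool();print(T[:3,3],np.degrees(R.from_matrix(down(210.1).T@T[:3,:3]).as_rotvec()))
print('lift 140 up:',(T[:3,:3].T@[0,0,.14]).round(4))
E
```

```text
time: 14.35
tool_pos: [480.1, 192.3, 32.4]
tcp_rot: [-3.14, -0.261, -2.618]
contact_force: [-0.6, -0.3, 0.4]
grip_width: 50.1
finger_force: 0.0
time: 14.98
tool_pos: [480.5, 192.4, 32.6]
tcp_rot: [-3.14, -0.261, -2.619]
contact_force: [-0.8, 0.1, 1.2]
grip_width: 13.9
finger_force: 30.0
[480.5268436  192.43409506  32.63411032] [ 0.07714415 14.96067036  0.12163845]
lift 140 up: [ 0.0361 -0.0002 -0.1353]
```

```bash
python3 -m pendant '{"dp":[[0.006,0,-0.02],[0.013,0,-0.05],[0.026,0,-0.1],[0.036,0,-0.135],[0.036,0,-0.135],[0.036,0,-0.135],[0.036,0,-0.135]],"rotation":[[0,0,0],[0,0,0],[0,0,0],[0,0,0],[0,0,0],[0,0,0],[0,0,0]]}'
cat >> h.py <<'E'
RG=RG@R.from_rotvec([0,np.radians(15),0]).as_matrix()
E
python3 - <<'E'
from h import *
rel();goal(PC+110*npd,RG)
E
```

```text
time: 15.85
tool_pos: [479.8, 192.4, 170.8]
tcp_rot: [-3.141, -0.264, -2.618]
contact_force: [-0.0, 0.2, -2.0]
grip_width: 13.8
finger_force: 30.0
tcp in pad xyz -51.85 353.76 149.67 roterr deg (tool) [ -1.   -26.3   48.94] F pad [-1.   0.1 -1.7]
dp [0.2117, -0.2827, 0.0687] rot [-0.0174, -0.459, 0.8542]
```

```bash
python3 -m pendant '{"dp":[[0.026,-0.035,0.009],[0.053,-0.071,0.017],[0.08,-0.106,0.026],[0.106,-0.141,0.034],[0.132,-0.177,0.043],[0.159,-0.212,0.052],[0.185,-0.247,0.06],[0.212,-0.283,0.069]],"rotation":[[-0.002,-0.057,0.107],[-0.004,-0.115,0.214],[-0.006,-0.172,0.32],[-0.009,-0.23,0.427],[-0.011,-0.287,0.534],[-0.013,-0.344,0.64],[-0.015,-0.402,0.747],[-0.017,-0.459,0.854]]}'
python3 -m pendant '{"dp":[[0,0,0],[0,0,0],[0,0,0]],"rotation":[[0,0,0],[0,0,0],[0,0,0]]}'
python3 - <<'E'
from h import *
rel();goal(PC+48*npd,RG)
print(get_obs()['joint_positions'].round(2))
E
```

```text
time: 16.85
tool_pos: [428.3, -164.9, 160.0]
tcp_rot: [3.139, 0.228, 2.815]
contact_force: [0.9, 1.3, -0.9]
grip_width: 13.9
finger_force: 30.0
time: 17.23
tool_pos: [429.3, -162.7, 160.5]
tcp_rot: [3.14, 0.227, 2.821]
contact_force: [0.7, 0.1, -1.3]
grip_width: 13.7
finger_force: 30.0
tcp in pad xyz 0.6 0.99 110.22 roterr deg (tool) [0.11 0.09 0.11] F pad [-0.   0.3 -1.5]
dp [-0.0154, -0.0011, 0.0603] rot [0.002, 0.0015, 0.002]
[-0.57  0.22  2.    0.09  0.71 -1.88]
```

```bash
python3 -m pendant '{"dp":[[-0.005,0,0.02],[-0.01,0,0.04],[-0.0155,-0.001,0.06],[-0.0155,-0.001,0.06],[-0.0155,-0.001,0.06],[-0.0155,-0.001,0.06],[-0.0155,-0.001,0.06]],"rotation":[[0,0,0],[0,0,0],[0,0,0],[0,0,0],[0,0,0],[0,0,0],[0,0,0]]}'
python3 - <<'E'
from h import *
for i in range(4): rel();vision.capture('side')
w=cap('wrist');s=cap('side')
cv2.imwrite('pics/m6.png',np.vstack([cv2.resize(w['pixels'][90:240,200:440,::-1],None,fx=2,fy=2),cv2.resize(s['pixels'][230:330,280:440,::-1],None,fx=3,fy=3)[:,:480]]))
goal(PC+38*npd,RG);goal(PC+33*npd,RG)
E
```

```text
time: 18.1
tool_pos: [456.1, -173.7, 106.5]
tcp_rot: [3.141, 0.229, 2.819]
contact_force: [0.3, -0.7, -1.7]
grip_width: 14.0
finger_force: 30.0
tcp in pad xyz 0.85 -0.97 48.94 roterr deg (tool) [0.06 0.2  0.01] F pad [-0.4 -0.6 -1.7]
tcp in pad xyz 0.81 -1.02 48.85 roterr deg (tool) [0.06 0.2  0.  ] F pad [-0.8  0.5 -1.3]
tcp in pad xyz 0.74 -1.03 48.8 roterr deg (tool) [ 0.06  0.19 -0.  ] F pad [-0.7  0.8 -0.9]
tcp in pad xyz 0.68 -1.06 48.71 roterr deg (tool) [ 0.07  0.18 -0.01] F pad [-1.3 -0.2 -1.1]
dp [-0.0022, 0.001, 0.0103] rot [0.0012, 0.0027, -0.0002]
dp [-0.0034, 0.001, 0.0151] rot [0.0012, 0.0027, -0.0002]
```

View pics/m6.png

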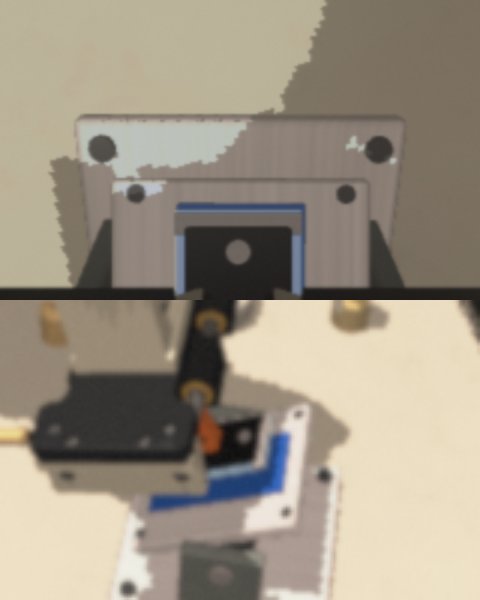

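The slide hovers parallel over the pad, with equal pad margins left and right (wrist crop) and the blue visible evenly under it (side crop). I creep in along the normal.

```bash
python3 -m pendant '{"dp":[[-0.001,0.001,0.005],[-0.002,0.001,0.01],[-0.0027,0.001,0.012],[-0.0027,0.001,0.012],[-0.0027,0.001,0.012]],"rotation":[[0.001,0.002,0],[0.001,0.002,0],[0.001,0.002,0],[0.001,0.002,0],[0.001,0.002,0]]}'
python3 -c "from h import *;rel()"
python3 -m pendant '{"dp":[[-0.0001,0,0.0005],[-0.0003,0,0.001],[-0.0003,0,0.001]],"rotation":[[0,0,0],[0,0,0],[0,0,0]]}'
python3 -c "from h import *;rel()"
python3 -m pendant '{"dp":[[-0.0001,0,0.0005],[-0.0003,0,0.001],[-0.0003,0,0.001]],"rotation":[[0,0,0],[0,0,0],[0,0,0]]}'
python3 -c "from h import *;rel()"
```

```text
time: 19.02
tool_pos: [461.4, -174.4, 94.8]
tcp_rot: [3.141, 0.226, 2.819]
contact_force: [0.0, 0.6, -0.9]
grip_width: 13.9
finger_force: 30.0
tcp in pad xyz 0.03 0.01 36.16 roterr deg (tool) [ 0.02  0.03 -0.  ] F pad [-0.6  0.5 -0.7]
time: 19.4
tool_pos: [461.9, -174.6, 93.9]
tcp_rot: [3.141, 0.226, 2.819]
contact_force: [-0.4, -0.2, -1.1]
grip_width: 13.8
finger_force: 30.0
tcp in pad xyz 0.13 -0.0 35.12 roterr deg (tool) [ 0.01  0.04 -0.  ] F pad [-0.8 -0.3 -0.8]
time: 19.77
tool_pos: [462.4, -174.8, 92.9]
tcp_rot: [3.141, 0.226, 2.819]
contact_force: [0.3, -0.2, -0.9]
grip_width: 13.8
finger_force: 30.0
tcp in pad xyz 0.09 0.02 34.01 roterr deg (tool) [ 0.02  0.03 -0.  ] F pad [-0.1 -0.1 -1. ]
```

```bash
python3 -m pendant '{"dp":[[-0.0001,0,0.0005],[-0.0003,0,0.001],[-0.0003,0,0.001]],"rotation":[[0,0,0],[0,0,0],[0,0,0]]}'
python3 -c "from h import *;rel()"
python3 -m pendant '{"dp":[[-0.0001,0,0.0005],[-0.0001,0,0.0005],[-0.0001,0,0.0005]],"rotation":[[0,0,0],[0,0,0],[0,0,0]]}'
python3 -c "from h import *;rel()"
```

```text
time: 20.15
tool_pos: [462.8, -174.9, 92.1]
tcp_rot: [3.141, 0.226, 2.819]
contact_force: [-1.1, 0.3, 1.4]
grip_width: 13.8
finger_force: 30.0
tcp in pad xyz 0.13 0.02 33.1 roterr deg (tool) [ 0.02  0.03 -0.  ] F pad [-0.3 -0.   1.7]
time: 20.52
tool_pos: [462.9, -174.9, 92.0]
tcp_rot: [3.141, 0.226, 2.819]
contact_force: [-3.8, 0.5, 6.8]
grip_width: 14.1
finger_force: 30.0
tcp in pad xyz 0.17 0.04 32.99 roterr deg (tool) [0.01 0.04 0.01] F pad [-0.1 -0.7  7.8]
```

```bash
python3 -m pendant '{"dp":[[0,0,0],[0,0,0],[0,0,0],[0,0,0]],"rotation":[[0,0,0],[0,0,0],[0,0,0],[0,0,0]]}'
python3 - <<'E'
from h import *
for i in range(4): rel();vision.capture('side')
o=get_obs();T=tool();print('moment in pad axes',o['moment']@np.c_[xp,yp,npd])
w=cap('wrist');s=cap('side')
cv2.imwrite('pics/m7.png',np.vstack([cv2.resize(w['pixels'][110:240,240:400,::-1],None,fx=3,fy=2),cv2.resize(s['pixels'][250:320,300:420,::-1],None,fx=4,fy=4)]))
E
```

```text
time: 21.02
tool_pos: [462.9, -174.9, 92.0]
tcp_rot: [3.141, 0.226, 2.819]
contact_force: [-3.6, 0.1, 8.0]
grip_width: 13.6
finger_force: 30.0
tcp in pad xyz 0.15 0.05 32.98 roterr deg (tool) [0.02 0.03 0.01] F pad [ 0.7 -1.   8.7]
tcp in pad xyz 0.2 0.04 32.99 roterr deg (tool) [0.01 0.04 0.01] F pad [-0.4 -0.2  8.5]
tcp in pad xyz 0.19 0.04 33.0 roterr deg (tool) [0.01 0.04 0.01] F pad [-0.2  0.1  8.8]
tcp in pad xyz 0.2 0.04 32.99 roterr deg (tool) [0.01 0.04 0.01] F pad [-0.3  0.2  7.8]
moment in pad axes [-0.04453156  0.768887   -0.00527967]
```

View pics/m7.png

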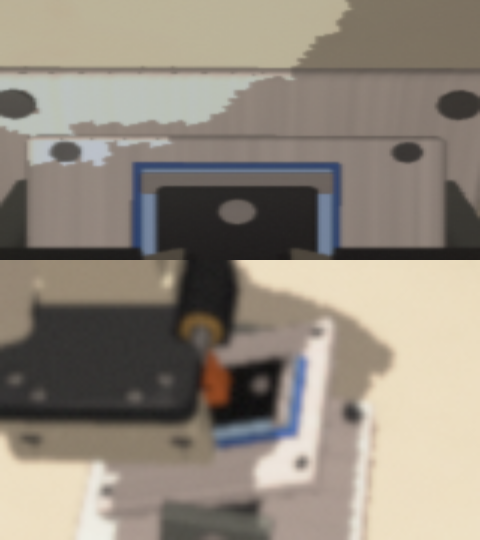

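The blue rim is uniform on all visible sides of the slide, with no gap in the side crop. The push is steady at about 9 N and the pose is at rest. Handing in.

```bash
python3 -c "
from plant import workorder
print(workorder.close_job())"
```

```text
the job is handed in; nothing more can be done
None
```

I handed in the job with the slide held by its tab on the blue pad, centred and looking flush in the last pictures, pressed on at about 9 N; the judge's result was not shown.

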